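# Pack the last housing into a spring-clamp carrier

## Task

Three steel housings travel in the spring-clamp carrier as one tight row, and two of them are already standing loosely in it. Push those two together up against the carrier's fixed end wall, then work the tall third housing into the space left in front of the spring pusher, which must give way for it, and press it down, firmly but without hammering or crushing it, until it stands upright on the carrier's floor with no gaps left in the row. Leave the flask, the steel strip and the screwdriver alone.

Things in the scene. Friction and masses are not known exactly. Their poses are not given: they have to be found in the camera images.
- carrier: Open aluminium box, fixed to the table, outer 78 mm (its x) by 232 mm (its y) by 38 mm high; walls 6 mm, floor 6 mm thick, inside 66 mm by 220 mm. Origin under its centre, z up. The fixed end wall against which the row belongs is at its +y end: inner face at y = +110 mm. The spring pusher is at its -y end. The two loose housings stand between them, in either order, with gaps.
- pusher (a joint): Travel of the dark steel spring plate across the carrier's -y end: 0 (m) at rest, its front face then at carrier y = -60 mm (170 mm from the end wall), up to 0.020 pushed back towards -y. Spring force 6 N at rest, 9 N at 10 mm. The three housings measure 180 mm in line, so a tight row holds it at about 0.010.
- ramp_foot (a point): Middle of the pusher's front face, 18 mm above the table. Below it the face is vertical; above it the face leans back 7 mm up to the plate's top, 38 mm above the table (level with the rim); the flat top is 4 mm deep. At rest the mouth in front of the pushed-up row is only 57 mm wide: tilt the housing so that one lower edge goes in first and drives the plate back.
- block: Square steel housing, 58 mm (x) by 60 mm (y) by 70 mm high, about 0.3 kg, standing in the carrier, its axes along the carrier's. Origin at the centre of its underside.
- can: Round steel housing, 60 mm diameter, 70 mm high, about 0.3 kg, standing in the carrier. Origin at the centre of its underside.
- housing: Tall square steel housing with a dark weld seam, 58 mm (x) by 60 mm (y) by 100 mm high, about 0.4 kg (varies), standing on the table; edges rounded by 2 mm, flat top. Origin at the centre of its underside. It goes into the carrier with its 60 mm side along the carrier's y, either way round.
- flask: Bystander: white plastic bottle, 60 mm diameter, 150 mm tall, loose on the table. Origin under its centre.
- strip: Bystander: C-shaped rolled steel strip, 95 mm across, 25 mm high, loose on the table. Origin at the centre of the curve.
- driver: Bystander: screwdriver, about 200 mm long, lying on the table.
Mind the look-alikes: they are no part of the job. Leave any pink or yellow look-alike of the housing alone.

How it is judged:
By the outcome, as a careful person would: the job done as asked, in the order asked, and still so for the second after the job is handed in, with the robot touching nothing.
It also fails if it takes over 67 s, if anything falls off the work surface, if the arm or the gripper's body presses on something with over 40 N, if the wrist force passes 120 N, or if a joint passes its speed limit or range.

## Robot

A 7-joint arm with a two-finger parallel gripper is mounted at the origin on the work surface. World frame = base frame: x ahead of the robot, y to its left, z up, the work surface at z = 0. Lengths are in m, angles in rad, forces in N, time in s.
With the tool pointing down it reaches from about 0.4 to 0.875 m from the base axis. Payload 19.3 kg.
Tool frame: the origin (TCP) lies on the centre line of the jaws, within the pads' length; the fingertips stand 11 mm ahead of it and the grasp point (between the pads) lies 8 mm behind it (r.tips_ahead is the distance from the TCP to the fingertips, in m); z points along the fingers, y is the line along which they close (so a half turn about z gives the same grasp; the last joint's range is limited). The gripper opens to 85 mm and grips with 20 to 120 N. Pads are 22 mm wide; open, the fingers measure 114 mm over their backs; the gripper's body (76 mm by 85 mm) begins 54 mm behind the grasp point. The pads swing forward as they close: fully open they stand 13 mm farther back than shut.
Start: joints at [-1.249, 0.521, -0.036, 1.599, 0.021, 1.021, -0.113], TCP at [0.239, 0.578, 0.213] pointing down, gripper open.
Joint ranges: [-2.91, 2.91], [-0.3, 2.13], [-1.5, 1.42], [0.17, 2.43], [-1.26, 4.41], [0.16, 1.93], [-2.52, 2.52]. Speed limits (rad/s): [1.89, 1.89, 2.39, 2.39, 3.01, 3.01, 3.01].

## Interface

Orientations are given as a unit quaternion [w, x, y, z].
In Python, from bench import r, vision gives the robot as it stands.
- The arm moves only by the shell command python3 -m crank 'ROWS'. ROWS is JSON, a list of rows, each a list of 3 entries, a list of its own where there are three numbers: the turn, a rotation vector about the world's x, y, z in units of 2 rad (1.0 is 2 rad), then the shift along the world's x, y, z in units of 500 mm (1.0 is 500 mm), then the opening, from 0 (shut) to 1 (fully open). A call has 1 to 12 rows; each row shifts and turns the commanded pose from where the row before left it; what a row does not reach is not made up. A row lasts 1/10 s, in which the tool goes at most 50 mm and 8.59 degrees, less where a joint would pass 70% of its speed; a pose out of reach is approached as far as the arm can. A call with a number of a shift or a turn outside -1 to 1 is refused whole. A call with a gripper value outside its range is refused whole. The fingers move at their own pace and stop on an object; the grip force is fixed at half the most. Time passes only in rows, so rows that do not move let the fingers close. It gives the time, the measured TCP pose, the force, the opening and the grip force at its end, in the units of the state.
- r.read_state(): the state, without advancing time (a new reading comes with each control period).
- vision.camera(name): name is "side" or "top"; returns the picture (420x560x3 uint8, red, green, blue); there is no depth.
- vision.camera_params(name): a dict with "intrinsics" (3x3 intrinsics, pixels), "k1" (the pictures are not rectified: a ray, as slopes to the right and down, at radius r is drawn at 1 + k1 r^2 times it, then the intrinsics apply), "world_to_cam" (4x4, takes a point from world to camera coordinates). Camera axes: x right, y up, looking along -z (the intrinsics and any distortion apply to the point x, -y, -z); pixel columns grow to the right and rows downward; lengths in m; the calibration is good to about 2 mm. A picture is of the moment at which its call begins. camera_params takes no time and is no camera call.
- r.finish_job(): hands the job in; it is judged then, once.
The state is a dict: "clock": time; "joints": joint angles; "dq": joint speeds; "effort": joint torques, N m; "tool_pos": TCP position; "ee_rot": TCP orientation; "wrist_force": force on the tool from outside, world axes, zero at the start; "ft_torque": the same for the moment, N m; "gripper_width": finger opening in m; "grasp_force": force on a finger pad.
Only numpy, scipy, OpenCV 4.12 (cv2) and the standard library are available. Lean on these libraries where they do the work, as an engineer would, in place of code of your own. Each camera call takes 0.05 s, during which the arm holds its last target. There are 200 camera calls.

## Working session

There is one attempt and no reset: what is moved stays moved. The work goes in short steps, Python scripts to look and compute and a shell command to move; the robot and the scene stay as the last step left them, time stands still between calls to the robot, and variables do not carry over. Pictures are saved under pics/ and viewed, at most 10 in all, crops included, and the job is handed in when it is done.

```bash
mkdir -p pics; ls; python3 - <<'E'
from bench import r,vision
import cv2,numpy as np
print(r.read_state())
for n in("top","side"):
    im=vision.camera(n);cv2.imwrite(f"pics/{n}0.png",im[:,:,::-1]);print(n,vision.camera_params(n))
E
```

```text
pics
{'clock': 0.0, 'joints': array([-1.24917711,  0.52200751, -0.03634362,  1.60000531,  0.02118958,
        1.02109905, -0.11279375]), 'dq': array([ 8.93766082e-04,  3.45589933e-05,  1.09617134e-04,  2.73913239e-04,
       -1.11603456e-03,  8.98767004e-04,  4.91465947e-04]), 'effort': array([ 1.21269454e-04, -9.27066922e+01,  1.97986789e+00, -3.69946146e+01,
        1.77979062e-02,  7.83063238e-03,  7.63193430e-05]), 'tool_pos': array([0.23855551, 0.57729224, 0.21223058]), 'ee_rot': array([-7.87386427e-05,  1.94656418e-01,  9.80871325e-01, -5.61860400e-04]), 'wrist_force': array([ 0.20111095,  0.21026737, -0.3161632 ]), 'ft_torque': array([0.02162787, 0.0003638 , 0.02343524]), 'grasp_force': 0.0, 'gripper_width': 0.085268234008975}
top {'intrinsics': array([[440.14611542,   0.        , 276.26265077],
       [  0.        , 440.14611542, 213.63524152],
       [  0.        ,   0.        ,   1.        ]]), 'k1': 0.013197947858264536, 'world_to_cam': array([[-4.67218119e-03, -9.99988962e-01, -4.97328281e-04,
        -7.26691764e-03],
       [ 9.96995976e-01, -4.69664656e-03,  7.73108298e-02,
        -5.98260118e-01],
       [-7.73123122e-02, -1.34624090e-04,  9.97006915e-01,
        -9.68512884e-01],
       [ 0.00000000e+00,  0.00000000e+00,  0.00000000e+00,
         1.00000000e+00]])}
side {'intrinsics': array([[510.84763822,   0.        , 273.7003586 ],
       [  0.        , 510.84763822, 207.93255008],
       [  0.        ,   0.        ,   1.        ]]), 'k1': -0.15639030743275012, 'world_to_cam': array([[ 0.67751106, -0.73509386,  0.02481505, -0.41692206],
       [ 0.39211774,  0.38953426,  0.83337071, -0.28728017],
       [-0.62227201, -0.55488745,  0.55215711, -0.7981961 ],
       [ 0.        ,  0.        ,  0.        ,  1.        ]])}
```

View pics/top0.png

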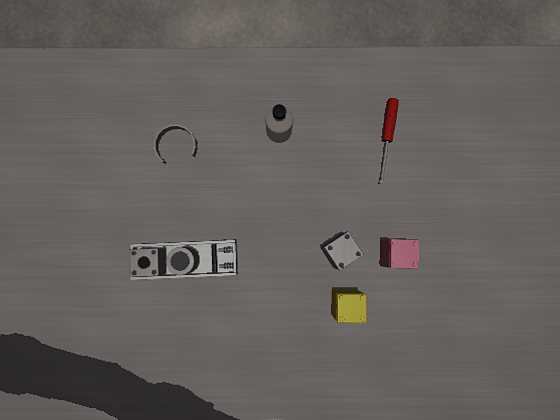

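View pics/side0.png

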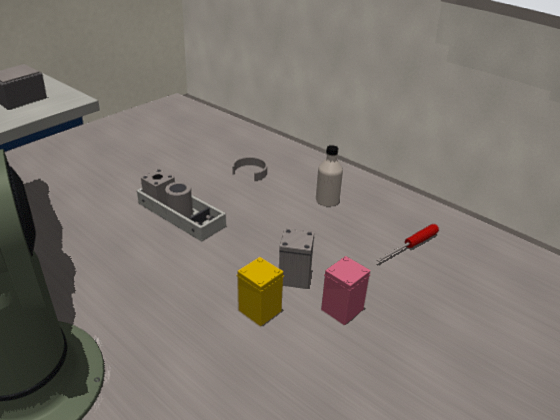

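The top view shows the carrier at (130–238, 240–279), with its end wall on the left and the pusher on the right. The block is at (145,262) and the can at (181,260). Candidates for the housing are grey at (342,251), pink at (400,253) and yellow at (349,306). I choose the grey one and will check it in a close crop.

```bash
cat > h.py <<'E'
from bench import r,vision
import cv2,numpy as np
def P(n):
    p=vision.camera_params(n);return p["intrinsics"],p["k1"],p["world_to_cam"]
def cast(n,uv,z):
    K,k,T=P(n);uv=np.atleast_2d(np.float64(uv))
    s=cv2.undistortPoints(uv[:,None],K,np.array([k,0,0,0,0]))[:,0]
    d=np.c_[s[:,0],-s[:,1],-np.ones(len(s))]@T[:3,:3]; o=-T[:3,:3].T@T[:3,3]
    return o+d*((z-o[2])/d[:,2])[:,None]
def proj(n,X):
    K,k,T=P(n);X=np.atleast_2d(X)@T[:3,:3].T+T[:3,3];s=np.c_[X[:,0],-X[:,1]]/-X[:,2:3]
    s*=1+k*(s**2).sum(1)[:,None];return s*K[0,0]+K[:2,2]
def snap(n,f):
    im=vision.camera(n)[:,:,::-1].copy();cv2.imwrite(f"pics/{f}.png",im);return im
E
python3 - <<'E'
import cv2,numpy as np
a=cv2.imread("pics/top0.png");b=cv2.imread("pics/side0.png")
A=cv2.resize(a[232:288,122:247],None,fx=6,fy=6,interpolation=cv2.INTER_CUBIC)
B=cv2.resize(a[225:275,310:380],None,fx=5,fy=5,interpolation=cv2.INTER_CUBIC)
C=cv2.resize(b[220:295,265:330],None,fx=3.3,fy=3.3,interpolation=cv2.INTER_CUBIC)
o=np.zeros((600,800,3),np.uint8);o[:A.shape[0],:A.shape[1]]=A;o[340:340+B.shape[0],:B.shape[1]]=B;o[340:340+C.shape[0],400:400+C.shape[1]]=C[:260]
cv2.imwrite("pics/crop0.png",o)
E
```

```text
(no output)
```

View pics/crop0.png

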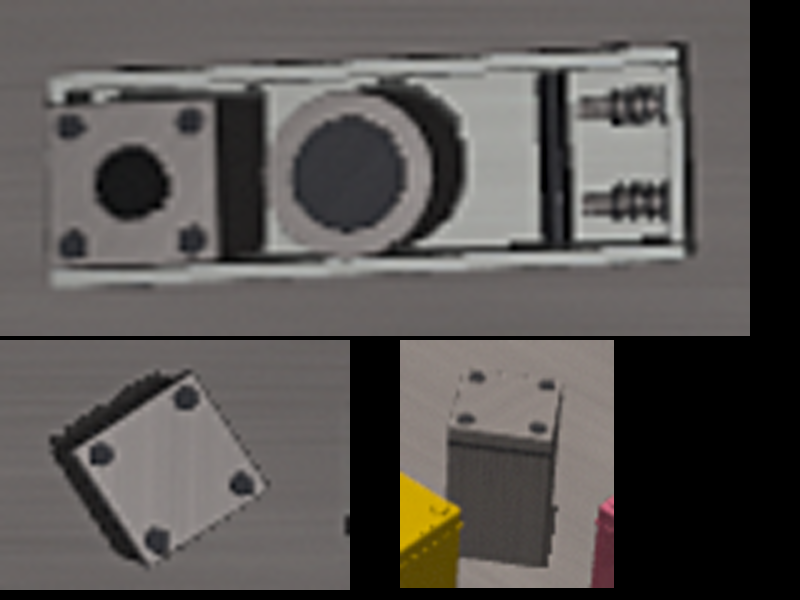

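The crop shows the grey piece with the dark weld seam, corners at about (348,231), (363,254), (339.5,270) and (324,247), so the choice holds. The carrier's pusher is on the right.

```bash
python3 - <<'E'
from h import *
a=cv2.imread("pics/top0.png")
u=lambda c,f,o:(np.array(c)+.5)/f-.5+np.array(o)
c=u([(48,75),(688,45),(690,255),(50,287)],6,(122,232))
W=cast("top",c,.038);print("rim TL TR BR BL",W.round(4))
ctr=W.mean(0);d=(W[0]+W[3]-W[1]-W[2]);d/=np.linalg.norm(d);print("ctr",ctr,"ydir deg",np.degrees(np.arctan2(d[1],d[0])),np.linalg.norm(W[0]-W[1]),np.linalg.norm(W[0]-W[3]))
ex=np.array([d[1],-d[0]])
def loc(w):return ((w-ctr)[...,:2]@np.c_[ex,d[:2]]*1000).round(1)
print("can top edges",loc(cast("top",u([(272,172),(432,172),(352,90),(352,256)],6,(122,232)),.07)))
print("block",loc(cast("top",u([(46,101),(217,101),(217,264),(48,264)],6,(122,232)),.07)))
print("pusher front/top",loc(cast("top",u([(540,160),(566,160)],6,(122,232)),.038)))
# housing
g=cv2.cvtColor(a,cv2.COLOR_BGR2GRAY);print(g[251,340],g[240,310],g[262,340])
for t in(115,125,135,145):
    m=np.uint8(g>t)*255;m[:225]=0;m[280:]=0;m[:,:315]=0;m[:,372:]=0
    m=cv2.morphologyEx(m,cv2.MORPH_CLOSE,np.ones((5,5)))
    k=max(cv2.findContours(m,0,1)[0],key=cv2.contourArea)
    b=cv2.boxPoints(cv2.minAreaRect(k));w=cast("top",b,.1);print(t,cv2.contourArea(k),w.mean(0).round(4),np.linalg.norm(w[1]-w[0]),np.linalg.norm(w[2]-w[1]),np.degrees(np.arctan2(*(w[1]-w[0])[1::-1])))
e=u([(192,32),(268,147),(150,227),(72,110)],5,(310,225));w=cast("top",e,.1);print(w.round(4),w.mean(0))
for i in range(4):v=w[(i+1)%4]-w[i];print(np.linalg.norm(v),np.degrees(np.arctan2(v[1],v[0])))
E
```

```text
rim TL TR BR BL [[0.5313 0.3136 0.038 ]
 [0.5411 0.0786 0.038 ]
 [0.4644 0.0776 0.038 ]
 [0.4541 0.3111 0.038 ]]
ctr [0.49770499 0.19523841 0.038     ] ydir deg 92.46345217925204 0.23520422411094846 0.0772477671473408
can top edges [[ -0.3  27.8]
 [ -3.  -28.8]
 [ 27.3  -1.4]
 [-31.2   0.4]]
block [[ 28.7 107.1]
 [ 25.7  46.6]
 [-31.7  48.1]
 [-28.8 107.6]]
pusher front/top [[ -1.2 -62.5]
 [ -1.6 -72. ]]
138 101 93
115 716.0 [ 0.5155 -0.1491  0.1   ] 0.05816849945707129 0.05568332853407182 -56.784973092340316
125 698.0 [ 0.5153 -0.1488  0.1   ] 0.05711874630735194 0.05534183888962536 -57.56195426327657
135 394.5 [ 0.5155 -0.1487  0.1   ] 0.05643934759496497 0.0551148888760055 -56.78500516747526
145 10.0 [ 0.5151 -0.1193  0.1   ] 0.013061818420317603 0.031029579846755855 -86.45143477414591
[[ 0.5555 -0.1585  0.1   ]
 [ 0.5079 -0.1889  0.1   ]
 [ 0.4754 -0.1398  0.1   ]
 [ 0.5235 -0.1084  0.1   ]] [ 0.51558567 -0.14888515  0.1       ]
0.05648296233317483 -147.341237121687
0.0589545909119343 123.51270204514351
0.0574682552362836 33.15010583895783
0.059440951161765294 -57.44201421009647
```

```bash
python3 -m crank '[[[0,0,-0.047],[0.0435,-0.0713,0],0],[[0,0,-0.047],[0.0435,-0.0713,0],0],[[0,0,-0.047],[0.0435,-0.0713,0],0],[[0,0,-0.047],[0.0435,-0.0713,0],0],[[0,0,-0.047],[0.0435,-0.0713,0],0],[[0,0,-0.047],[0.0435,-0.0713,0],0],[[0,0,-0.047],[0.0435,-0.0713,0],0],[[0,0,-0.047],[0.0435,-0.0713,0],0],[[0,0,-0.047],[0.0435,-0.0713,0],0],[[0,0,-0.047],[0.0435,-0.0713,0],0],[[0,0,-0.047],[0.0435,-0.0713,0],0],[[0,0,-0.047],[0.0435,-0.0713,0],0]]'
cat > s.py <<'E'
from h import *
from scipy.spatial.transform import Rotation as R
s=r.read_state();M=R.from_quat(np.roll(s["ee_rot"],-1)).as_matrix()
p=s["tool_pos"];a=np.radians(2.46);ex=np.array([np.cos(a),np.sin(a)]);d=np.array([-np.sin(a),np.cos(a)]);q=p[:2]-[.4977,.1952]
print("t%.2f"%s["clock"],"p",p.round(4),"carrier mm",(q@ex*1000).round(1),(q@d*1000).round(1),"yang %.1f"%np.degrees(np.arctan2(M[1,1],M[0,1])),"z",M[:,2].round(3),"F",s["wrist_force"].round(1),"w %.4f"%s["gripper_width"],"gf %.0f"%s["grasp_force"],"q",s["joints"].round(2))
E
python3 s.py; python3 -c "from bench import r;print(r.tips_ahead)"
```

```text
clock: 1.3
tool_pos: [0.5002, 0.1483, 0.2128]
ee_rot: [-0.0, 0.69, 0.724, -0.0]
wrist_force: [1.0, 0.2, 0.1]
gripper_width: 0.0001
grasp_force: 0.0
t1.30 p [0.5002 0.1483 0.2128] carrier mm 0.5 -47.0 yang 2.7 z [-0.  0. -1.] F [1.  0.2 0.1] w 0.0001 gf 0 q [-0.66  0.37  0.34  1.88 -0.16  0.91 -0.2 ]
0.011
```

```bash
python3 -m crank '[[[0,0,0],[0,0.002,-0.06],0],[[0,0,0],[0,0,-0.06],0],[[0,0,0],[0,0,-0.06],0],[[0,0,0],[0,0,-0.06],0],[[0,0,0],[0,0,-0.02],0],[[0,0,0],[0,0,-0.02],0],[[0,0,0],[0,0,-0.02],0],[[0,0,0],[0,0,-0.02],0],[[0,0,0],[0,0,-0.02],0],[[0,0,0],[0,0,0],0]]' >/dev/null; python3 s.py; python3 -c "
from h import *
o=snap('top','t1');p=snap('side','s1')
cv2.imwrite('pics/c1.png',np.hstack([cv2.resize(o[225:290,120:250],(520,260)),cv2.resize(p[150:250,120:240],(280,260))]))"
```

```text
t2.30 p [0.4992 0.1507 0.0419] carrier mm -0.4 -44.5 yang 2.9 z [-0.001 -0.    -1.   ] F [-0.7 -0.3 -0.1] w 0.0003 gf 0 q [-0.58  0.64  0.23  2.01 -0.27  0.53 -0.1 ]
```

View pics/c1.png

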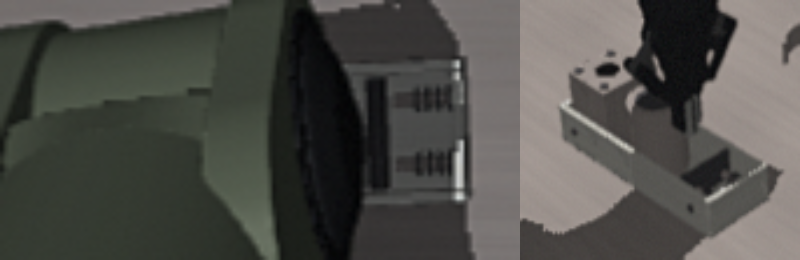

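The fingers are inside the carrier, between the can and the pusher. Next I push in steps.

```bash
python3 -m crank '[[[0,0,0],[-0.0002,0.005,0],0],[[0,0,0],[-0.0002,0.005,0],0],[[0,0,0],[-0.0002,0.005,0],0],[[0,0,0],[-0.0002,0.005,0],0],[[0,0,0],[-0.0002,0.005,0],0],[[0,0,0],[-0.0002,0.005,0],0],[[0,0,0],[-0.0002,0.005,0],0],[[0,0,0],[-0.0002,0.005,0],0],[[0,0,0],[0,0,0],0]]' >/dev/null; python3 s.py; 
python3 -m crank '[[[0,0,0],[-0.0001,0.003,0],0],[[0,0,0],[-0.0001,0.003,0],0],[[0,0,0],[0,0,0],0]]'>/dev/null; python3 s.py
```

```text
t3.30 p [0.4987 0.1713 0.0426] carrier mm -0.1 -23.9 yang 3.0 z [-0.  0. -1.] F [ 0.6 -0.9 -1. ] w 0.0001 gf 1 q [-0.62  0.64  0.24  1.99 -0.28  0.54 -0.13]
t3.60 p [0.4988 0.174  0.0428] carrier mm 0.2 -21.3 yang 2.9 z [ 0.  0. -1.] F [ 1.5 -3.2 -1.8] w 0.0003 gf 1 q [-0.62  0.64  0.24  1.99 -0.28  0.54 -0.14]
```

```bash

python3 -m crank '[[[0,0,0],[-0.0001,0.002,0],0],[[0,0,0],[0,0.002,0],0],[[0,0,0],[0,0,0],0]]'>/dev/null; python3 s.py
python3 -m crank '[[[0,0,0],[-0.0001,0.002,0],0],[[0,0,0],[0,0.002,0],0],[[0,0,0],[0,0,0],0]]'>/dev/null; python3 s.py
```

```text
t3.90 p [0.499  0.1757 0.0429] carrier mm 0.5 -19.5 yang 2.9 z [ 0.001 -0.    -1.   ] F [ 1.5 -3.9  0.5] w -0.0001 gf 2 q [-0.62  0.64  0.24  1.99 -0.28  0.54 -0.14]
t4.20 p [0.4989 0.1767 0.0429] carrier mm 0.4 -18.5 yang 2.9 z [ 0.    -0.001 -1.   ] F [-0.4 -9.6  3.5] w -0.0002 gf 5 q [-0.63  0.64  0.24  1.99 -0.28  0.54 -0.15]
```

```bash

python3 -m crank '[[[0,0,0],[0,0.002,0],0],[[0,0,0],[0,0.001,0],0],[[0,0,0],[0,0,0],0]]'>/dev/null; python3 s.py
python3 -m crank '[[[0,0,0],[0.0003,-0.007,0],0],[[0,0,0],[0,0,0],0],[[0,0,0],[0,0,0.03],0],[[0,0,0],[0,0,0.06],0],[[0,0,0],[0,0,0.08],0],[[0,0,0],[0,0,0.08],0],[[0,0,0],[0,0,0.06],0]]'>/dev/null; python3 s.py
python3 -m crank '[[[0,0,0.03],[0.004,-0.08,0],1],[[0,0,0.03],[0.004,-0.08,0],1],[[0,0,0.03],[0.004,-0.08,0],1],[[0,0,0.03],[0.004,-0.08,0],1],[[0,0,0.03],[0.004,-0.08,0],1],[[0,0,0.03],[0.004,-0.08,0],1],[[0,0,0.03],[0.004,-0.08,0],1],[[0,0,0.03],[0.004,-0.08,0],1],[[0,0,0.02],[0,0,0],1],[[0,0,0],[0,0,0],1]]'>/dev/null; python3 s.py
python3 - <<'E'
from h import *
o=snap('top','t2')
cv2.imwrite('pics/c2.png',cv2.resize(o[225:290,120:250],None,fx=6,fy=6,interpolation=2))
E
```

```text
t4.50 p [0.4989 0.1772 0.0429] carrier mm 0.4 -18.0 yang 2.8 z [ 0.    -0.002 -1.   ] F [  2.6 -14.9   4.4] w -0.0003 gf 8 q [-0.63  0.64  0.24  1.99 -0.28  0.54 -0.15]
t5.20 p [0.4989 0.1766 0.2002] carrier mm 0.4 -18.7 yang 3.0 z [ 0.001  0.001 -1.   ] F [ 0.4  0.3 -0.4] w 0.0001 gf 0 q [-0.71  0.4   0.35  1.88 -0.18  0.88 -0.23]
t6.20 p [ 0.5148 -0.1446  0.1978] carrier mm 2.5 -340.2 yang 32.7 z [ 0.  0. -1.] F [-1.   0.5  0. ] w 0.0855 gf 0 q [-0.06  0.41  0.29  1.87 -0.15  0.89  0.88]
```

View pics/c2.png

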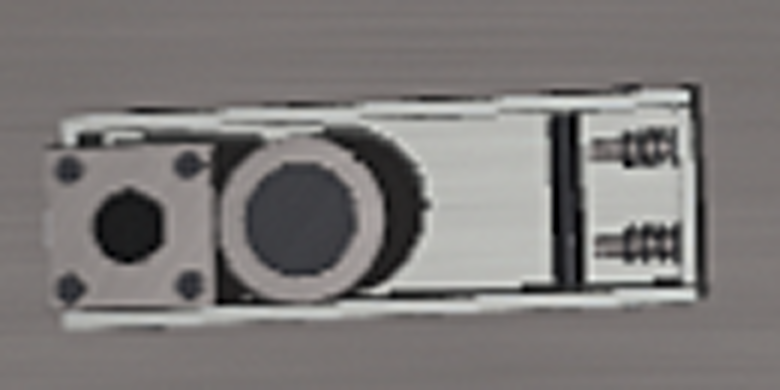

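The row is pushed up: the block spans 48–213 and the can 220–386 in the crop, touching and up against the end wall. Now I grasp the housing.

```bash

python3 -m crank '[[[0,0,0],[0.001,-0.009,0],1],[[0,0,0],[0,0,-0.03],1],[[0,0,0],[0,0,-0.03],1],[[0,0,0],[0,0,-0.03],1],[[0,0,0],[0,0,-0.03],1],[[0,0,0],[0,0,-0.03],1],[[0,0,0],[0,0,-0.03],1],[[0,0,0],[0,0,-0.03],1],[[0,0,0],[0,0,-0.03],1],[[0,0,0],[0,0,-0.02],1],[[0,0,0],[0,0,0],1]]'>/dev/null; python3 s.py
python3 -m crank '[[[0,0,0],[0,0,0],0.6],[[0,0,0],[0,0,0],0.5],[[0,0,0],[0,0,0],0],[[0,0,0],[0,0,0],0],[[0,0,0],[0,0,0],0],[[0,0,0],[0,0,0],0]]'>/dev/null; python3 s.py
```

```text
t7.35 p [ 0.5149 -0.148   0.0668] carrier mm 2.4 -343.6 yang 32.7 z [-0.002  0.    -1.   ] F [-0.2  0.4 -0.7] w 0.0854 gf 0 q [ 0.01  0.61  0.22  1.96 -0.22  0.6   0.95]
t7.95 p [ 0.5161 -0.1486  0.069 ] carrier mm 3.6 -344.3 yang 32.7 z [ 0.002  0.    -1.   ] F [-0.2  1.2 10.1] w 0.0561 gf 62 q [ 0.01  0.6   0.22  1.96 -0.22  0.6   0.95]
```

```bash

python3 -m crank '[[[0,0,0],[0,0,0.03],0],[[0,0,0],[0,0,0.06],0],[[0,0,0],[0,0,0.07],0],[[0,0,0],[0,0,0.07],0],[[0,0,0],[0,0,0.03],0]]'>/dev/null; python3 s.py
python3 -m crank '[[[0,0,-0.033],[-0.0038,0.05,0],0],[[0,0,-0.033],[-0.0038,0.07,0],0],[[0,0,-0.033],[-0.0038,0.08,0],0],[[0,0,-0.033],[-0.0038,0.08,0],0],[[0,0,-0.033],[-0.0038,0.08,0],0],[[0,0,-0.033],[-0.0038,0.08,0],0],[[0,0,-0.033],[-0.0038,0.06,0],0],[[0,0,-0.033],[-0.0038,0.044,0],0],[[0,0,0],[0,0,0],0]]'>/dev/null; python3 s.py
python3 -m crank '[[[0.065,0.003,0],[0,0,0],0],[[0.065,0.003,0],[0,0,0],0],[[0.065,0.003,0],[0,0,0],0],[[0.065,0.003,0],[0,0,0],0],[[0,0,0],[0,0,0],0],[[0,0,0],[0,0,0],0]]'>/dev/null; python3 s.py
```

```text
t8.45 p [ 0.5161 -0.149   0.2011] carrier mm 3.6 -344.6 yang 32.7 z [ 0.004 -0.    -1.   ] F [ 0.3  0.4 -4.2] w 0.0557 gf 67 q [-0.05  0.41  0.3   1.86 -0.15  0.89  0.89]
t9.35 p [0.4995 0.1267 0.1979] carrier mm -1.2 -68.5 yang 2.6 z [-0.     0.001 -1.   ] F [ 0.5 -0.9 -5. ] w 0.0563 gf 67 q [-0.64  0.39  0.37  1.92 -0.18  0.87 -0.14]
t9.95 p [0.5002 0.1215 0.1975] carrier mm -0.7 -73.7 yang 2.3 z [-0.022  0.494 -0.869] F [-0.7  0.3 -5.3] w 0.0561 gf 67 q [-0.12  0.43  0.14  1.96 -0.74  0.93  0.55]
```

```bash

python3 -m crank '[[[0,0,0],[0.001,0.002,-0.04],0],[[0,0,0],[0,0,-0.05],0],[[0,0,0],[0,0,-0.04],0],[[0,0,0],[0,0,0],0]]'>/dev/null; python3 s.py
python3 -c "
from h import *
o=snap('top','t3');p=snap('side','s3')
cv2.imwrite('pics/c3.png',np.hstack([cv2.resize(o[225:295,120:250],(390,210)),cv2.resize(p[120:260,110:250],(410,410))[:210]]) if 0 else np.hstack([cv2.copyMakeBorder(cv2.resize(o[225:295,120:250],(390,210)),0,200,0,0,0),cv2.resize(p[120:260,110:250],(410,410))]))"
```

```text
t10.35 p [0.4992 0.1255 0.1312] carrier mm -1.5 -69.7 yang 2.7 z [-0.027  0.494 -0.869] F [-0.3  0.5 -4.2] w 0.0564 gf 67 q [-0.09  0.53  0.09  2.01 -0.82  0.82  0.67]
```

View pics/c3.png

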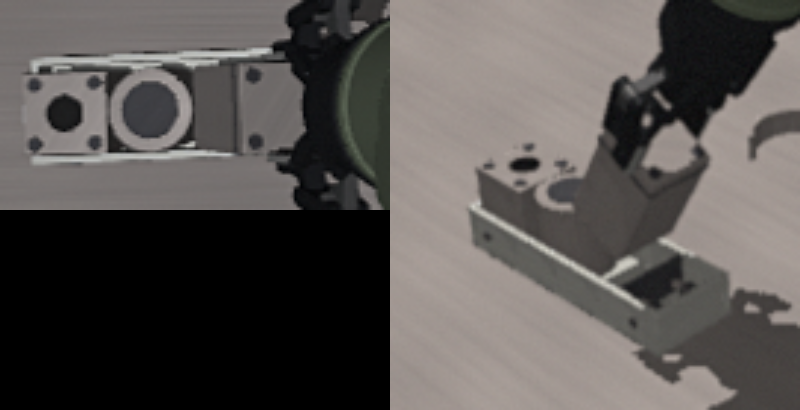

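The side view shows the housing tilted above the mouth, its leading lower edge at (612,265), between the can and the pusher. Now I lower it.

```bash

python3 -m crank '[[[0,0,0],[0.003,-0.008,0],0],[[0,0,0],[0,0,-0.01],0],[[0,0,0],[0,0,-0.01],0],[[0,0,0],[0,0,-0.01],0],[[0,0,0],[0,0,0],0]]'>/dev/null; python3 s.py
python3 -m crank '[[[0,0,0],[0,0,-0.008],0],[[0,0,0],[0,0,-0.008],0],[[0,0,0],[0,0,0],0]]'>/dev/null; python3 s.py
python3 -m crank '[[[0,0,0],[0,0,-0.006],0],[[0,0,0],[0,0,-0.006],0],[[0,0,0],[0,0,0],0]]'>/dev/null; python3 s.py
```

```text
t10.95 p [0.5017 0.1203 0.1171] carrier mm 0.8 -75.0 yang 2.5 z [-0.024  0.495 -0.868] F [ 0.5  0.1 -4.3] w 0.0562 gf 67 q [-0.08  0.56  0.08  2.01 -0.84  0.8   0.71]
t11.25 p [0.5026 0.1205 0.111 ] carrier mm 1.7 -74.9 yang 2.5 z [-0.022  0.497 -0.867] F [-4.7 -5.7 24. ] w 0.0563 gf 71 q [-0.07  0.57  0.07  2.01 -0.85  0.78  0.72]
t11.55 p [0.5045 0.1199 0.1083] carrier mm 3.5 -75.5 yang 2.4 z [-0.017  0.499 -0.866] F [-13.8 -22.8  85.3] w 0.0562 gf 82 q [-0.06  0.58  0.07  2.01 -0.86  0.78  0.73]
```

Too much force: the edge landed on the plate's flat top. I back up and shift towards +y.

```bash

python3 -m crank '[[[0,0,0],[0,0,0.016],0],[[0,0,0],[0,0,0.016],0],[[0,0,0],[0,0,0],0]]'>/dev/null; python3 s.py
python3 -c "
from h import *
p=snap('side','s4');q=snap('top','t4')
cv2.imwrite('pics/c4.png',np.hstack([cv2.resize(p[150:230,160:240],(400,400)),cv2.resize(q[230:290,170:230],(400,400))]))"
```

```text
t11.85 p [0.5024 0.1204 0.1204] carrier mm 1.5 -74.9 yang 2.5 z [-0.022  0.495 -0.868] F [ 0.7  0.2 -4.9] w 0.0558 gf 72 q [-0.08  0.55  0.08  2.01 -0.84  0.8   0.7 ]
```

View pics/c4.png

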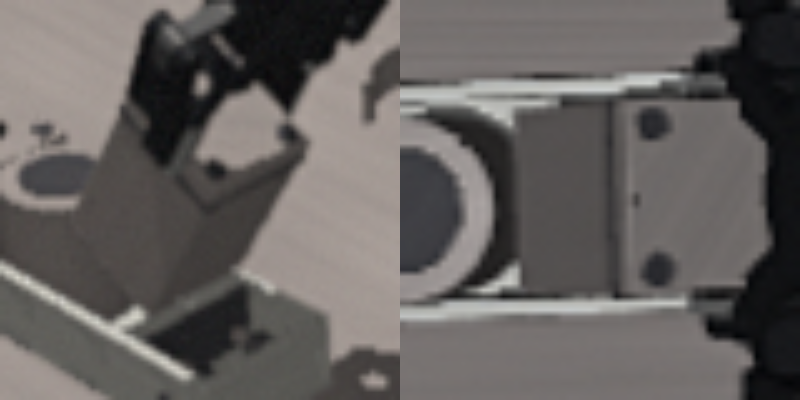

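The top crop shows a gap of about 3 px (6 mm) between the can front (x=495) and the housing's trailing lower edge (x=515), so there is room to shift 4 mm towards +y.

```bash

python3 -m crank '[[[0,0,0],[-0.003,0.0085,0],0],[[0,0,0],[0,0,-0.01],0],[[0,0,0],[0,0,-0.01],0],[[0,0,0],[0,0,0],0]]'>/dev/null; python3 s.py
python3 -m crank '[[[0,0,0],[0,0,-0.006],0],[[0,0,0],[0,0,0],0]]'>/dev/null; python3 s.py
python3 -m crank '[[[0,0,0],[0,0,-0.004],0],[[0,0,0],[0,0,0],0]]'>/dev/null; python3 s.py
```

```text
t12.35 p [0.5001 0.1245 0.1087] carrier mm -0.7 -70.7 yang 2.5 z [-0.024  0.495 -0.868] F [ 0.8 -0.8 -3.7] w 0.0558 gf 72 q [-0.08  0.57  0.07  2.02 -0.86  0.78  0.72]
t12.55 p [0.5005 0.1245 0.1064] carrier mm -0.3 -70.7 yang 2.5 z [-0.023  0.495 -0.868] F [ 0.   0.1 -4.2] w 0.0561 gf 72 q [-0.07  0.58  0.07  2.02 -0.86  0.77  0.73]
t12.75 p [0.5006 0.1247 0.1047] carrier mm -0.1 -70.6 yang 2.5 z [-0.023  0.496 -0.868] F [ 0.6  1.2 -4.2] w 0.0561 gf 72 q [-0.07  0.58  0.07  2.02 -0.86  0.77  0.73]
```

```bash

python3 -m crank '[[[0,0,0],[0,0,-0.004],0],[[0,0,0],[0,0,-0.004],0],[[0,0,0],[0,0,0],0]]'>/dev/null; python3 s.py
python3 -m crank '[[[0,0,0],[0,-0.003,-0.004],0],[[0,0,0],[0,-0.003,-0.004],0],[[0,0,0],[0,0,0],0]]'>/dev/null; python3 s.py
python3 -m crank '[[[0,0,0],[0,-0.003,-0.004],0],[[0,0,0],[0,-0.003,-0.004],0],[[0,0,0],[0,0,0],0]]'>/dev/null; python3 s.py
```

```text
t13.05 p [0.5006 0.125  0.1008] carrier mm -0.1 -70.3 yang 2.5 z [-0.023  0.496 -0.868] F [ 0.7  3.5 -2.7] w 0.0563 gf 72 q [-0.07  0.59  0.06  2.02 -0.87  0.76  0.74]
t13.35 p [0.5007 0.1221 0.097 ] carrier mm -0.2 -73.2 yang 2.5 z [-0.023  0.496 -0.868] F [1.6 5.5 1.7] w 0.0556 gf 72 q [-0.06  0.59  0.06  2.02 -0.87  0.76  0.75]
t13.65 p [0.5009 0.1191 0.0932] carrier mm -0.1 -76.1 yang 2.5 z [-0.023  0.497 -0.868] F [0.4 5.1 5.9] w 0.0564 gf 73 q [-0.06  0.6   0.06  2.02 -0.87  0.75  0.76]
```

```bash

python3 -m crank '[[[0,0,0],[0,-0.004,-0.004],0],[[0,0,0],[0,-0.004,-0.004],0],[[0,0,0],[0,0,0],0]]'>/dev/null; python3 s.py
python3 -m crank '[[[0,0,0],[0,-0.004,-0.003],0],[[0,0,0],[0,-0.004,-0.003],0],[[0,0,0],[0,0,0],0]]'>/dev/null; python3 s.py
```

```text
t13.95 p [0.501  0.115  0.0892] carrier mm -0.2 -80.3 yang 2.5 z [-0.023  0.497 -0.868] F [1.1 5.  5.9] w 0.0560 gf 73 q [-0.05  0.61  0.06  2.02 -0.88  0.75  0.77]
t14.25 p [0.5011 0.1109 0.0862] carrier mm -0.2 -84.4 yang 2.5 z [-0.022  0.496 -0.868] F [0.5 5.2 6.3] w 0.0559 gf 73 q [-0.04  0.61  0.06  2.02 -0.88  0.75  0.78]
```

```bash

python3 -m crank '[[[-0.022,-0.001,0],[-0.0003,0.0066,0],0],[[-0.022,-0.001,0],[-0.0003,0.0066,0],0],[[-0.022,-0.001,0],[-0.0003,0.0066,0],0],[[-0.022,-0.001,0],[-0.0003,0.0066,0],0],[[0,0,0],[0,0,0],0]]'>/dev/null; python3 s.py
python3 -m crank '[[[-0.022,-0.001,0],[-0.0003,0.0066,-0.001],0],[[-0.022,-0.001,0],[-0.0003,0.0066,-0.001],0],[[-0.022,-0.001,0],[-0.0003,0.0066,-0.001],0],[[-0.022,-0.001,0],[-0.0003,0.0066,-0.001],0],[[0,0,0],[0,0,0],0]]'>/dev/null; python3 s.py
```

```text
t14.75 p [0.5019 0.1217 0.0868] carrier mm 1.0 -73.6 yang 2.4 z [-0.011  0.332 -0.943] F [ 4.3 -9.   5.1] w 0.0560 gf 73 q [-0.26  0.57  0.17  2.03 -0.74  0.66  0.55]
t15.25 p [0.5009 0.1365 0.0843] carrier mm 0.7 -58.8 yang 2.5 z [-0.004  0.163 -0.987] F [ 4.2 -4.8 -0.4] w 0.0558 gf 74 q [-0.51  0.56  0.32  2.03 -0.58  0.62  0.29]
```

```bash
python3 -c "
from h import *
p=snap('side','s5');q=snap('top','t5')
cv2.imwrite('pics/c5.png',np.hstack([cv2.resize(p[140:240,130:230],(400,400)),cv2.resize(q[230:290,170:230],(400,400))]))"
```

```text
(no output)
```

View pics/c5.png

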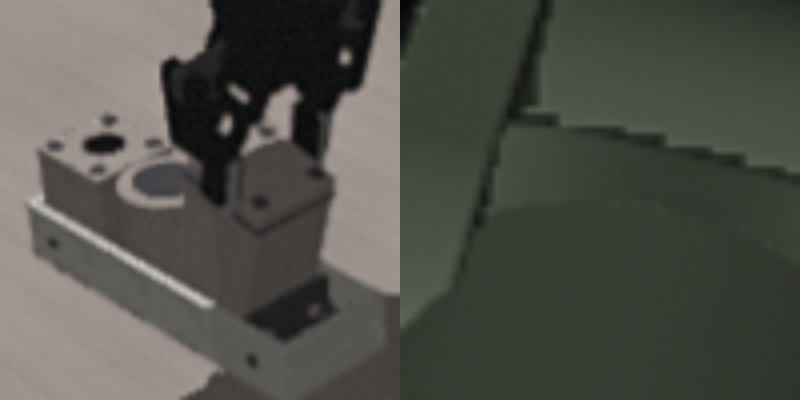

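```bash
python3 - <<'E'
from h import *
a=np.radians(2.46);ex=np.array([np.cos(a),np.sin(a),0]);d=np.array([-np.sin(a),np.cos(a),0]);c=np.array([.4977,.1952,0])
print("obs near corner 195,199.2 ->192.5,218.7 (slope -.128); right top 213.2,188.7 -> 210.5,208 ; ")
for phi in(0,5,9.4,15):
    f=np.radians(phi)
    for yE,zE in((-76,.011),):
        out=[]
        for x in(-29,29):
            for s in((0,0),(0,100),(60,100),(60,0)):
                y=yE+s[0]*np.cos(f)-s[1]*np.sin(f);z=zE*1000+s[0]*np.sin(f)+s[1]*np.cos(f)
                out.append(c+ex*x/1000+d*y/1000+[0,0,z/1000])
        print(phi,proj("side",out).round(1).tolist())
im=cv2.imread("pics/s5.png");cv2.imwrite("pics/c6.png",cv2.resize(im[165:225,165:230],None,fx=9,fy=9,interpolation=2))
E
```

```text
obs near corner 195,199.2 ->192.5,218.7 (slope -.128); right top 213.2,188.7 -> 210.5,208 ; 
0 [[192.6, 228.7], [189.6, 191.1], [171.6, 181.6], [175.2, 218.5], [211.0, 218.0], [209.1, 181.0], [191.0, 172.0], [193.6, 208.4]]
5 [[192.6, 228.7], [192.4, 192.7], [174.0, 181.1], [175.1, 216.7], [211.0, 218.0], [211.9, 182.5], [193.5, 171.5], [193.6, 206.6]]
9.4 [[192.6, 228.7], [194.8, 194.3], [176.3, 180.9], [175.1, 215.2], [211.0, 218.0], [214.3, 184.0], [195.9, 171.3], [193.6, 205.1]]
15 [[192.6, 228.7], [197.9, 196.8], [179.4, 181.2], [175.2, 213.4], [211.0, 218.0], [217.3, 186.4], [199.0, 171.5], [193.8, 203.2]]
```

View pics/c6.png

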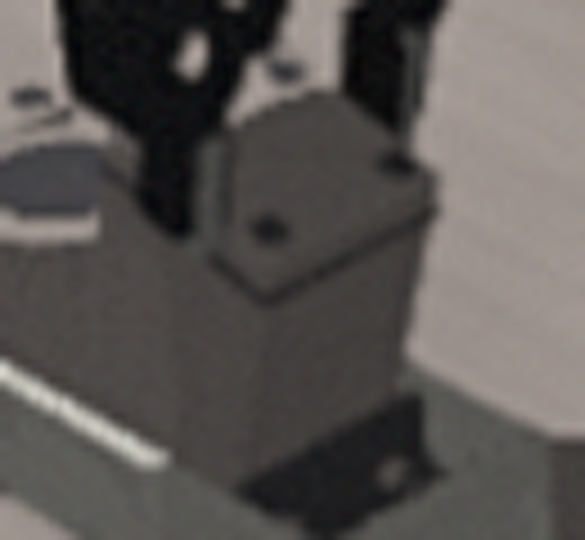

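The close crop shows the seam corner at about (194.8,198) and the right corner at (213.3,188). That matches the intended 9° tilt with the edge about 11 mm above the table. I keep uprighting it.

```bash

python3 -m crank '[[[-0.02,-0.001,0],[-0.0003,0.006,-0.002],0],[[-0.02,-0.001,0],[-0.0003,0.006,-0.002],0],[[0,0,0],[0,0,0],0]]'>/dev/null; python3 s.py
python3 -m crank '[[[-0.02,-0.001,0],[-0.0003,0.006,-0.002],0],[[-0.02,-0.001,0],[-0.0003,0.006,-0.002],0],[[0,0,0],[0,0,0],0]]'>/dev/null; python3 s.py
```

```text
t15.65 p [0.5001 0.1431 0.082 ] carrier mm 0.1 -52.1 yang 2.5 z [-0.002  0.084 -0.996] F [ 4.4 -2.  -1.7] w 0.0563 gf 73 q [-0.62  0.58  0.39  2.02 -0.51  0.62  0.17]
t15.95 p [0.4996 0.1492 0.0797] carrier mm -0.1 -46.0 yang 2.5 z [ 0.002  0.005 -1.   ] F [ 5.8 -4.5 -4.7] w 0.0559 gf 73 q [-0.73  0.6   0.46  2.   -0.45  0.63  0.07]
```

```bash

python3 -m crank '[[[0,0,0],[-0.0002,0.004,-0.002],0],[[0,0,0],[-0.0001,0.004,-0.002],0],[[0,0,0],[0,0,-0.002],0],[[0,0,0],[0,0,0],0]]'>/dev/null; python3 s.py
python3 -m crank '[[[0,0,0],[0,0.002,-0.002],0],[[0,0,0],[0,0,-0.002],0],[[0,0,0],[0,0,0],0]]'>/dev/null; python3 s.py
```

```text
t16.35 p [0.4994 0.1512 0.0771] carrier mm -0.2 -44.0 yang 2.4 z [ 0.001  0.006 -1.   ] F [ 1.9 -7.6  7.6] w 0.0564 gf 75 q [-0.73  0.61  0.45  2.   -0.45  0.63  0.06]
t16.65 p [0.4994 0.1518 0.0751] carrier mm -0.2 -43.4 yang 2.3 z [ 0.001  0.006 -1.   ] F [  1.8 -10.1   9.5] w 0.0560 gf 75 q [-0.73  0.61  0.45  2.   -0.46  0.62  0.06]
```

```bash

python3 -m crank '[[[0,0,0],[0,0,-0.003],0],[[0,0,0],[0,0,0],0]]'>/dev/null; python3 s.py
python3 -m crank '[[[0,0,0],[0,0,-0.003],0],[[0,0,0],[0,0,0],0]]'>/dev/null; python3 s.py
```

```text
t16.85 p [0.4994 0.1522 0.0739] carrier mm -0.2 -43.0 yang 2.4 z [ 0.001  0.007 -1.   ] F [-0.6 -8.  16.1] w 0.0559 gf 76 q [-0.73  0.61  0.45  2.   -0.46  0.62  0.07]
t17.05 p [0.4997 0.1535 0.0733] carrier mm 0.2 -41.8 yang 2.4 z [ 0.002  0.009 -1.   ] F [-5.9 -1.4 36.7] w 0.0560 gf 79 q [-0.73  0.62  0.45  2.   -0.46  0.62  0.07]
```

```bash

python3 -m crank '[[[0,0,0],[0,0,0.002],0.5],[[0,0,0],[0,0,0],1],[[0,0,0],[0,0,0],1],[[0,0,0],[0,0,0],1],[[0,0,0],[0,0,0.02],1],[[0,0,0],[0,0,0.05],1],[[0,0,0],[0,0,0.08],1],[[0,0,0],[0,0,0.06],1]]'>/dev/null; python3 s.py
python3 -m crank '[[[0,0,0],[0,-0.08,0],0],[[0,0,0],[0,-0.1,0],0],[[0,0,0],[0,-0.1,0],0],[[0,0,0],[0,-0.1,0],0],[[0,0,0],[0,-0.06,0],0],[[0,0,0],[0,0,0],0]]'>/dev/null; python3 s.py
python3 -c "
from h import *
p=snap('side','s7');q=snap('top','t7')
cv2.imwrite('pics/c7.png',np.hstack([cv2.resize(p[150:245,130:230],(400,380),interpolation=2),cv2.resize(q[228:293,120:250],(400,200),interpolation=2)[:].repeat(1,0) if 0 else cv2.copyMakeBorder(cv2.resize(q[230:290,125:245],(400,200),interpolation=2),0,180,0,0,0)]))"
```

```text
t17.85 p [0.4987 0.1537 0.1801] carrier mm -0.8 -41.5 yang 2.4 z [ 0.     0.007 -1.   ] F [-0.4  0.1 -0.4] w 0.0855 gf 0 q [-0.83  0.46  0.58  1.93 -0.33  0.85 -0.04]
t18.45 p [ 0.4982 -0.0705  0.1787] carrier mm -10.9 -265.5 yang 2.1 z [ 0.001  0.005 -1.   ] F [ 0.5  0.9 -0.4] w -0.0000 gf 0 q [-0.42  0.43  0.59  1.97 -0.33  0.83  0.4 ]
```

View pics/c7.png

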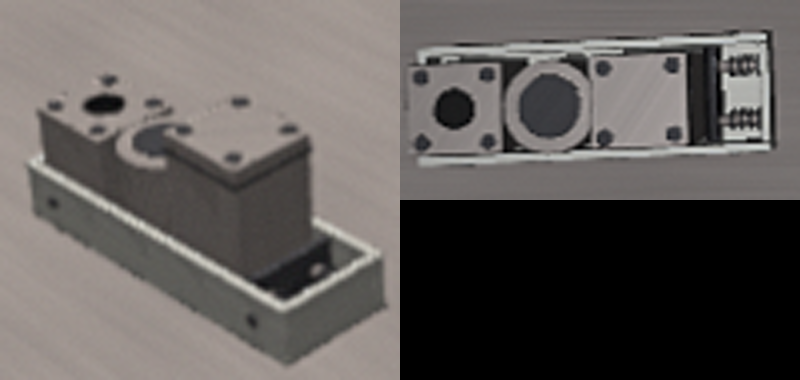

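The side crop shows the housing standing upright in the row. The top crop shows block, can and housing in contact and the plate pushed back. The pictures are used up, so from here I measure only. Next is a press on the top with closed fingertips.

```bash

python3 -m crank '[[[0,0,0],[0.0003,0.06,0],0],[[0,0,0],[0.0004,0.1,0],0],[[0,0,0],[0.0004,0.1,0],0],[[0,0,0],[0.0004,0.1,0],0],[[0,0,0],[0,0.07,0],0],[[0,0,0],[0,0.021,-0.03],0],[[0,0,0],[0,0,-0.03],0],[[0,0,0],[0,0,-0.03],0],[[0,0,0],[0,0,-0.02],0],[[0,0,0],[0,0,0],0]]'>/dev/null; python3 s.py
python3 -m crank '[[[0,0,0],[0,0,-0.003],0],[[0,0,0],[0,0,-0.003],0],[[0,0,0],[0,0,0],0]]'>/dev/null; python3 s.py
```

```text
t19.55 p [0.4986 0.1593 0.1217] carrier mm -0.7 -35.9 yang 2.5 z [-0.002  0.005 -1.   ] F [0.8 0.1 0.2] w 0.0000 gf 0 q [-0.79  0.55  0.51  1.97 -0.4   0.73  0.01]
t19.85 p [0.4996 0.1595 0.12  ] carrier mm 0.3 -35.7 yang 2.5 z [ 0.     0.007 -1.   ] F [-0.6  0.2  0.7] w -0.0000 gf 0 q [-0.79  0.55  0.51  1.97 -0.41  0.72  0.01]
```

```bash

python3 -m crank '[[[0,0,0],[0,-0.008,-0.002],0],[[0,0,0],[0,0,-0.002],0],[[0,0,0],[0,0,0],0]]'>/dev/null; python3 s.py
python3 -m crank '[[[0,0,0],[0,0,-0.003],0],[[0,0,0],[0,0,0],0]]'>/dev/null; python3 s.py
python3 -m crank '[[[0,0,0],[0,0,-0.002],0],[[0,0,0],[0,0,0],0]]'>/dev/null; python3 s.py
```

```text
t20.15 p [0.4994 0.1553 0.1177] carrier mm -0.1 -39.9 yang 2.4 z [-0.     0.006 -1.   ] F [0.4 0.5 1.1] w 0.0003 gf 0 q [-0.78  0.55  0.51  1.97 -0.41  0.72  0.02]
t20.35 p [0.4993 0.1555 0.1161] carrier mm -0.1 -39.7 yang 2.5 z [-0.     0.006 -1.   ] F [-0.7  0.1 -0.1] w -0.0001 gf 0 q [-0.78  0.55  0.51  1.98 -0.41  0.71  0.02]
t20.55 p [0.4993 0.1555 0.1151] carrier mm -0.1 -39.7 yang 2.5 z [-0.     0.006 -1.   ] F [ 0.4  0.7 -0.1] w 0.0001 gf 0 q [-0.78  0.55  0.51  1.98 -0.41  0.71  0.02]
```

```bash

python3 -m crank '[[[0,0,0],[0,0,-0.002],0],[[0,0,0],[0,0,-0.002],0],[[0,0,0],[0,0,0],0]]'>/dev/null; python3 s.py
python3 -m crank '[[[0,0,0],[0,0,-0.002],0],[[0,0,0],[0,0,0],0]]'>/dev/null; python3 s.py
python3 -m crank '[[[0,0,0],[0,0,-0.002],0],[[0,0,0],[0,0,0],0]]'>/dev/null; python3 s.py
```

```text
t20.85 p [0.4993 0.1554 0.1131] carrier mm -0.1 -39.8 yang 2.5 z [-0.     0.006 -1.   ] F [-0.4 -0.2  0.3] w -0.0000 gf 0 q [-0.78  0.56  0.5   1.98 -0.41  0.71  0.03]
t21.05 p [0.4993 0.1555 0.1122] carrier mm -0.1 -39.8 yang 2.5 z [-0.     0.006 -1.   ] F [ 0.5 -0.1 -0.5] w 0.0001 gf 0 q [-0.78  0.56  0.5   1.98 -0.41  0.7   0.03]
t21.25 p [0.4993 0.1555 0.1112] carrier mm -0.1 -39.8 yang 2.5 z [-0.     0.006 -1.   ] F [ 0.1 -0.4  0.5] w -0.0001 gf 0 q [-0.78  0.56  0.5   1.98 -0.42  0.7   0.03]
```

```bash

python3 -m crank '[[[0,0,0],[0,0,-0.002],0],[[0,0,0],[0,0,-0.002],0],[[0,0,0],[0,0,0],0]]'>/dev/null; python3 s.py
python3 - <<'E'
from h import *
a=np.radians(2.46);ex=np.array([np.cos(a),np.sin(a),0]);d=np.array([-np.sin(a),np.cos(a),0]);c=np.array([.4977,.1952,0])
L=lambda x,y,z:c+ex*x/1000+d*y/1000+[0,0,z/1000]
X=[L(29,-10,106),L(29,-70,106),L(-29,-70,106),L(-29,-10,106)]
print("pred top",proj("top",X).round(1).tolist());print("pred side",proj("side",X).round(1).tolist())
q=np.float64([(184.1,247),(210.2,246.4),(210.8,272.8),(183.2,274)])
for z in(.090,.106):
  w=cast("top",q,z)-c;print(z,(np.c_[w@ex,w@d]*1000).round(1).tolist(), [np.linalg.norm(w[i]-w[i-1]).round(4) for i in range(4)])
E
```

```text
t21.55 p [0.4993 0.1554 0.1091] carrier mm -0.1 -39.8 yang 2.5 z [-0.     0.006 -1.   ] F [ 0.  -0.1  0.1] w 0.0000 gf 0 q [-0.77  0.56  0.5   1.98 -0.42  0.7   0.03]
pred top [[180.6, 245.5], [209.9, 244.1], [210.9, 272.6], [181.5, 274.0]]
pred side [[189.4, 173.1], [207.4, 182.0], [187.9, 192.1], [170.0, 182.6]]
0.09 [[25.8, -13.7], [24.5, -68.1], [-30.3, -67.4], [-30.0, -10.1]] [np.float64(0.0559), np.float64(0.0544), np.float64(0.0547), np.float64(0.0573)]
0.106 [[25.6, -17.0], [24.3, -70.5], [-29.5, -69.8], [-29.2, -13.5]] [np.float64(0.0549), np.float64(0.0535), np.float64(0.0538), np.float64(0.0563)]
```

```bash

for i in 1; do python3 -m crank '[[[0,0,0],[0,0,-0.002],0],[[0,0,0],[0,0,0],0]]'>/dev/null; python3 s.py
python3 -m crank '[[[0,0,0],[0,0,-0.002],0],[[0,0,0],[0,0,0],0]]'>/dev/null; python3 s.py
python3 -m crank '[[[0,0,0],[0,0,-0.002],0],[[0,0,0],[0,0,0],0]]'>/dev/null; python3 s.py; done
```

```text
t21.75 p [0.4993 0.1555 0.1081] carrier mm -0.1 -39.8 yang 2.5 z [-0.     0.006 -1.   ] F [ 0.7 -0.3 -0.2] w -0.0001 gf 0 q [-0.77  0.56  0.5   1.98 -0.42  0.7   0.03]
t21.95 p [0.4993 0.1555 0.1071] carrier mm -0.1 -39.8 yang 2.5 z [-0.     0.006 -1.   ] F [-0.7  0.9  0.8] w 0.0002 gf 0 q [-0.77  0.57  0.5   1.98 -0.42  0.69  0.03]
t22.15 p [0.4993 0.1555 0.1062] carrier mm -0.1 -39.8 yang 2.5 z [-0.     0.006 -1.   ] F [-0.8  0.6 -0.1] w 0.0002 gf 0 q [-0.77  0.57  0.5   1.98 -0.42  0.69  0.03]
```

```bash
python3 - <<'E'
from h import *
p=snap("side","s8");o=cv2.imread("pics/s7.png")
for z in(.117,.106,.095):print(z,proj("side",[[.4993,.1555,z]]).round(1))
g=p.max(2).astype(int);g0=o.max(2).astype(int)
for r_ in range(168,206,2):print(r_,' '.join('%3d'%v for v in g[r_,166:214:2]),'|',np.flatnonzero(abs(g-g0)[r_,150:230]>25)+150 if 0 else '')
E
```

```text
0.117 [[188.3 178. ]]
0.106 [[188.6 182.3]]
0.095 [[188.9 186.5]]
168 153 155 157 157 155 155 155 148  20  18  13  67  57  56  64 156 155 157 156 155 156 159 159 158 | 
170 152 151 152 154 155 155 155 149  22  20  20  62  58  52  84 154 154 155 157 158 158 156 157 158 | 
172 152 152 153 152 151 152 155 153  52  17  15  57  59  51 121 158 152 151 154 156 156 158 158 158 | 
174 142 116 141 152 152 152 151 155 131  49  17  57  59  50 141 154 154 153 152 151 154 157 158 158 | 
176 107  85 105 128 152 151 152 156 137  89  62  72  62  57  96 140 157 153 154 153 153 153 155 156 | 
178 141 126  89 101 153 153 137  92  64  66  67  68  67  67  63  66  94 136 157 154 154 152 152 151 | 
180 126 140 135 130 131  92  66  65  67  68  69  67  71  67  68  67  67  65 104 149 154 153 153 152 | 
182  72  69  68  63  28  28  61  67  69  67  66  69  67  66  66  66  68  49  25  51 117 155 153 153 | 
184  69  72  68  71  69  65  71  68  70  69  66  68  70  68  70  70  70  68  69  71  69 151 155 153 | 
186  66  73  59  67  70  73  71  69  69  71  66  70  67  68  68  69  70  71  68  67  59 134 152 153 | 
188 
[... 221 characters left out ...]
  70  71  57  46  64  71  75  75  69  67  70  55  48  63  68  66  65 136 151 150 | 
194  72  72  72  70  68  71  71  69  54  50  68  70  68  57  45  57  69  68  68  64  68 136 148 148 | 
196  77  75  72  74  69  71  69  71  74  66  45  50  44  60  70  67  67  68  66  66  64 138 149 146 | 
198  74  72  71  72  68  68  70  72  71  70  70  65  66  68  69  70  69  66  68  68  65 136 148 148 | 
200  72  72  71  71  67  69  72  71  70  73  68  72  65  67  68  67  69  68  67  66  63 131 149 148 | 
202  72  72  71  66  69  70  71  69  69  69  70  70  66  70  68  67  69  66  68  64  63 132 152 147 | 
204  74  73  75  67  70  70  68  70  69  70  71  71  66  68  67  67  68  66  71  66  68  75 132 152 |
```

```bash

for i in 1; do python3 -m crank '[[[0,0,0],[0,0,-0.003],0],[[0,0,0],[0,0,0],0]]'>/dev/null; python3 s.py
python3 -m crank '[[[0,0,0],[0,0,-0.003],0],[[0,0,0],[0,0,0],0]]'>/dev/null; python3 s.py
python3 -m crank '[[[0,0,0],[0,0,-0.003],0],[[0,0,0],[0,0,0],0]]'>/dev/null; python3 s.py; done | cut -c1-160
```

```text
t22.40 p [0.4993 0.1555 0.1046] carrier mm -0.1 -39.8 yang 2.5 z [-0.     0.006 -1.   ] F [-0.6 -0.   0.3] w 0.0002 gf 0 q [-0.77  0.57  0.49  1.98 -0.42  0.69 
t22.60 p [0.4993 0.1555 0.1031] carrier mm -0.1 -39.8 yang 2.5 z [-0.     0.006 -1.   ] F [ 0.1 -0.7 -0.1] w -0.0000 gf 0 q [-0.77  0.57  0.49  1.98 -0.43  0.68
t22.80 p [0.4993 0.1555 0.1016] carrier mm -0.1 -39.8 yang 2.5 z [-0.     0.006 -1.   ] F [-0.5 -0.2  0.4] w 0.0003 gf 0 q [-0.77  0.57  0.49  1.98 -0.43  0.68
```

```bash
python3 - <<'E'
from h import *
p=snap("side","s9");o=cv2.imread("pics/s7.png")
g=p.max(2).astype(int)
for r_ in range(164,190,1):print(r_,' '.join('%3d'%v for v in g[r_,176:204]))
t=vision.camera("top").max(2);print(t[256:262,185:215:3], proj("top",[[.4993,.1555,.1]]))
E
```

```text
164 157 131  97  68  38  14  13  19  12  17  16  19  35  39  38  42  65  49  97 151 156 153 151 153 155 155 156 154
165 159 158 153 131  96  35  14  16  18  21  18  37  58  68  56  41  64  52  82 139 157 154 153 154 154 156 155 157
166 156 156 159 161 148  67  20  13  18  16  17  44  72  73  55  37  58  54  81 141 159 157 153 152 154 155 155 156
167 154 154 154 159 151  83  20  19  20  15  18  42  70  71  55  34  60  51  75 135 158 157 156 156 155 155 155 155
168 155 155 155 158 150  83  21  14  22  15  16  37  64  73  57  38  56  52  67 129 158 156 157 159 157 158 157 156
169 155 155 157 157 146  82  22  17  19  16  18  37  64  72  58  35  51  53  75 132 158 156 155 156 158 156 158 156
170 155 155 156 158 148  94  26  11  19  17  20  34  62  72  57  36  50  53  62 124 154 153 153 155 156 155 157 157
171 154 156 155 158 153 114  28   9  20  18  14  32  54  72  61  40  51  53  64 123 156 156 152 153 155 154 157 156
172 153 153 156 156 154 125  32   9  19  21  15  31  58  70  61  39  48  55  77 133 156 156 153 153 152 153 153 154
173 153 152 155 155 158 142  41  13  18  19  19  31  58 
[... 1444 characters left out ...]
 71  70
186  72  72  71  67  68  69  67  70  68  70  68  69  71  67  67  69  68  68  69  68  70  67  70  70  71  69  68  66
187  72  70  73  72  71  68  68  66  69  71  66  65  61  66  66  68  70  69  69  68  70  73  72  70  68  71  68  68
188  71  70  69  72  70  72  69  67  69  69  58  45  44  47  59  66  68  68  70  69  71  71  69  69  71  68  64  58
189  59  66  69  71  72  73  74  69  73  67  50  29  30  32  52  70  69  72  71  73  70  68  68  66  60  56  45  45
[[16 21 18 15  9  9 48 61 64 29]
 [17 19 17 15  6  6 46 64 66 33]
 [10 19 17 16 11  4 37 61 64 35]
 [13 19 16 15  8  8 31 63 65 35]
 [14 19 17 16  7  9 32 61 65 36]
 [15 21 19 17  7  8 21 63 65 30]] [[196.11246825 258.99327737]]
```

The tip is still about 13 mm above the top in the side picture, so the real tips sit further back than stated. I keep going down in small steps.

```bash

(python3 -m crank '[[[0,0,0],[0,0,-0.003],0],[[0,0,0],[0,0,0],0]]'>/dev/null; python3 s.py
python3 -m crank '[[[0,0,0],[0,0,-0.003],0],[[0,0,0],[0,0,0],0]]'>/dev/null; python3 s.py
python3 -m crank '[[[0,0,0],[0,0,-0.003],0],[[0,0,0],[0,0,0],0]]'>/dev/null; python3 s.py)| cut -c1-160
```

```text
t23.10 p [0.4993 0.1554 0.1001] carrier mm -0.1 -39.8 yang 2.5 z [-0.     0.006 -1.   ] F [-0.6 -0.1  0.1] w 0.0001 gf 0 q [-0.76  0.58  0.49  1.99 -0.43  0.68 
t23.30 p [0.4993 0.1554 0.0986] carrier mm -0.1 -39.8 yang 2.5 z [-0.     0.006 -1.   ] F [-0.   0.5  0.1] w 0.0001 gf 0 q [-0.76  0.58  0.49  1.99 -0.43  0.68 
t23.50 p [0.4993 0.1555 0.0971] carrier mm -0.1 -39.8 yang 2.5 z [-0.     0.006 -1.   ] F [ 0.5 -1.3 -0.3] w 0.0001 gf 0 q [-0.76  0.58  0.48  1.99 -0.43  0.67
```

```bash

(python3 -m crank '[[[0,0,0],[0,0,-0.002],0],[[0,0,0],[0,0,0],0]]'>/dev/null; python3 s.py
python3 -m crank '[[[0,0,0],[0,0,-0.002],0],[[0,0,0],[0,0,0],0]]'>/dev/null; python3 s.py)| cut -c1-160
```

```text
t23.70 p [0.4993 0.1555 0.0962] carrier mm -0.1 -39.8 yang 2.5 z [-0.     0.006 -1.   ] F [-0.9 -0.2 -0.5] w -0.0002 gf 0 q [-0.76  0.58  0.48  1.99 -0.43  0.67
t23.90 p [0.4993 0.1555 0.0952] carrier mm -0.1 -39.8 yang 2.5 z [-0.     0.006 -1.   ] F [ 0.2 -0.8 -0.2] w -0.0004 gf 0 q [-0.76  0.58  0.48  1.99 -0.44  0.67
```

```bash

(python3 -m crank '[[[0,0,0],[0,0,-0.003],0],[[0,0,0],[0,0,0],0]]'>/dev/null; python3 s.py
python3 -m crank '[[[0,0,0],[0,0,-0.002],0],[[0,0,0],[0,0,0],0]]'>/dev/null; python3 s.py
python3 -m crank '[[[0,0,0],[0,0,-0.002],0],[[0,0,0],[0,0,0],0]]'>/dev/null; python3 s.py)| cut -c1-160
python3 - <<'E'
from h import *
g=snap("side","s10").max(2).astype(int)
for r_ in range(174,190,1):print(r_,' '.join('%3d'%v for v in g[r_,176:204]))
E
```

```text
t24.10 p [0.4993 0.1555 0.0936] carrier mm -0.1 -39.7 yang 2.5 z [-0.     0.006 -1.   ] F [ 0.8  0.  -0.7] w 0.0002 gf 0 q [-0.76  0.59  0.48  1.99 -0.44  0.66 
t24.30 p [0.4993 0.1555 0.0926] carrier mm -0.1 -39.7 yang 2.5 z [-0.     0.006 -1.   ] F [ 0.  -0.3  0.2] w -0.0002 gf 0 q [-0.76  0.59  0.48  1.99 -0.44  0.66
t24.50 p [0.4993 0.1555 0.0917] carrier mm -0.1 -39.8 yang 2.5 z [-0.     0.006 -1.   ] F [ 0.1 -0.   0.1] w 0.0001 gf 0 q [-0.76  0.59  0.48  1.99 -0.44  0.66 
174 151 152 152 153 156 143  41   9  17  20  13  28  56  71  61  40  49  56  49 118 160 156 153 154 153 154 153 154
175 151 152 152 154 156 142  48   9  19  19  17  24  52  71  68  43  45  58  51 116 159 158 156 155 156 155 155 153
176 151 152 154 155 158 143  55  19  20  20  18  22  49  74  65  45  45  61  51 100 142 153 155 155 155 155 153 152
177 152 153 154 151 140 119  48  14  19  22  16  18  49  70  66  46  45  64  51  62  98 120 142 151 155 155 155 151
178 149 151 136 122  92  70  45  18  19  19  17  18  46  74  72  55  46  69  62  63  64  76  98 120 139 150 158 156
179 138 125  92  73  67  63  59  36  
[... 538 characters left out ...]
  50
184  65  68  68  69  69  68  67  70  70  68  69  69  69  67  67  67  71  71  69  68  66  70  67  69  69  65  70  71
185  71  70  71  67  68  69  69  69  70  68  68  68  67  70  69  69  70  69  70  68  69  69  70  68  71  69  70  71
186  72  72  72  70  70  68  66  69  69  67  71  67  68  70  71  68  68  70  70  70  68  67  71  71  69  70  70  70
187  73  70  72  69  70  69  70  67  70  69  70  62  63  66  67  70  67  67  68  69  71  73  71  71  70  69  67  67
188  70  69  73  71  74  74  72  69  69  69  59  40  44  48  55  66  69  68  71  70  70  73  74  67  68  69  62  57
189  61  67  69  72  71  72  74  70  73  65  47  29  26  34  52  71  72  71  70  71  67  69  68  66  62  60  50  46
```

```bash

(python3 -m crank '[[[0,0,0],[0,0,-0.003],0],[[0,0,0],[0,0,0],0]]'>/dev/null; python3 s.py
python3 -m crank '[[[0,0,0],[0,0,-0.003],0],[[0,0,0],[0,0,0],0]]'>/dev/null; python3 s.py
python3 -m crank '[[[0,0,0],[0,0,-0.003],0],[[0,0,0],[0,0,0],0]]'>/dev/null; python3 s.py)| cut -c1-160

```

```text
t24.75 p [0.4993 0.1554 0.0901] carrier mm -0.1 -39.8 yang 2.5 z [-0.     0.006 -1.   ] F [ 0.1  0.  -0.6] w -0.0003 gf 0 q [-0.75  0.59  0.47  1.99 -0.44  0.66
t24.95 p [0.4994 0.1555 0.0887] carrier mm 0.0 -39.8 yang 2.5 z [-0.     0.006 -1.   ] F [-0.4 -1.1 -0.5] w -0.0003 gf 0 q [-0.75  0.59  0.47  1.99 -0.44  0.65 
t25.15 p [0.4997 0.1564 0.088 ] carrier mm 0.3 -38.9 yang 2.5 z [ 0.     0.008 -1.   ] F [-4.5  4.1 18.4] w -0.0001 gf 9 q [-0.75  0.6   0.47  1.99 -0.45  0.65
```

```bash

(python3 -m crank '[[[0,0,0],[0,0,-0.002],0],[[0,0,0],[0,0,0],0]]'>/dev/null; python3 s.py
python3 -m crank '[[[0,0,0],[0,0,-0.002],0],[[0,0,0],[0,0,0],0]]'>/dev/null; python3 s.py)| cut -c1-160

```

```text
t25.35 p [0.5    0.1569 0.0878] carrier mm 0.6 -38.4 yang 2.5 z [ 0.001  0.009 -1.   ] F [-9.1  5.5 36.7] w -0.0003 gf 18 q [-0.75  0.6   0.47  1.99 -0.45  0.65
t25.55 p [0.5002 0.1572 0.0876] carrier mm 0.9 -38.1 yang 2.5 z [ 0.002  0.01  -1.   ] F [-14.    6.1  56.7] w -0.0001 gf 28 q [-0.75  0.6   0.47  1.99 -0.45  0
```

Firm contact at 57 N with no further give. As a height check I touch the block's top lightly; it should be met exactly 30 mm lower.

```bash

(python3 -m crank '[[[0,0,0],[0,0,0.02],0],[[0,0,0],[0,0,0.06],0],[[0,0,0],[-0.003,0.08,0],0],[[0,0,0],[-0.003,0.09,0],0],[[0,0,0],[-0.004,0.066,0],0],[[0,0,0],[0,0,-0.05],0],[[0,0,0],[0,0,-0.05],0],[[0,0,0],[0,0,-0.024],0],[[0,0,0],[0,0,0],0]]'>/dev/null; python3 s.py
python3 -m crank '[[[0,0,0],[0,0,-0.002],0],[[0,0,0],[0,0,0],0]]'>/dev/null; python3 s.py)| cut -c1-160

```

```text
t26.45 p [0.4938 0.2728 0.0621] carrier mm -0.6 77.7 yang 2.4 z [-0.002  0.005 -1.   ] F [0.7 0.4 0.5] w -0.0000 gf 0 q [-0.92  0.69  0.45  1.9  -0.48  0.66 -0.
t26.65 p [0.495  0.2736 0.0632] carrier mm 0.6 78.4 yang 2.4 z [ 0.001  0.007 -1.   ] F [-0.1  0.4 -0.2] w 0.0002 gf 0 q [-0.92  0.69  0.45  1.9  -0.48  0.66 -0
```

```bash

(python3 -m crank '[[[0,0,0],[0,0,-0.004],0],[[0,0,0],[0,0,-0.002],0],[[0,0,0],[0,0,0],0]]'>/dev/null; python3 s.py
python3 -m crank '[[[0,0,0],[0,0,-0.002],0],[[0,0,0],[0,0,0],0]]'>/dev/null; python3 s.py
python3 -m crank '[[[0,0,0],[0,0,-0.002],0],[[0,0,0],[0,0,0],0]]'>/dev/null; python3 s.py)| cut -c1-160

```

```text
t26.95 p [0.4944 0.2735 0.0594] carrier mm 0.0 78.4 yang 2.5 z [-0.     0.007 -1.   ] F [-0.2 -0.2 -0.1] w 0.0001 gf 0 q [-0.92  0.69  0.45  1.9  -0.48  0.66 -0
t27.15 p [0.4943 0.2735 0.0582] carrier mm -0.0 78.3 yang 2.5 z [-0.     0.006 -1.   ] F [-0.3  0.   0.4] w 0.0002 gf 0 q [-0.92  0.69  0.45  1.9  -0.48  0.66 -
t27.35 p [0.4945 0.2735 0.0576] carrier mm 0.2 78.4 yang 2.5 z [-0.     0.007 -1.   ] F [-2.1 -1.1  8.4] w 0.0000 gf 4 q [-0.92  0.69  0.45  1.9  -0.48  0.65 -0
```

Block contact is at about 0.058 and housing contact at about 0.0886, a difference of 30.5 mm, so the housing is on the floor. I retract and measure the row.

```bash

python3 -m crank '[[[0,0,0],[0,0,0.02],0],[[0,0,0],[0,0,0.06],0],[[0,0,0],[0,0,0.08],0],[[0,0,0],[0,0,0.08],0],[[0,0,0],[-0.04,0.08,0.03],0],[[0,0,0],[-0.05,0.08,0],0],[[0,0,0],[-0.05,0.08,0],0],[[0,0,0],[-0.05,0.08,0],0],[[0,0,0],[-0.05,0.08,0],0],[[0,0,0],[-0.05,0.08,0],0],[[0,0,0],[0,0,0],0]]'>/dev/null; python3 s.py
python3 - <<'E'
from h import *
im=snap("top","t9");snap("side","s11");g=cv2.cvtColor(im,6).astype(np.float32)
a=np.radians(2.46);ex=np.array([np.cos(a),np.sin(a),0]);d=np.array([-np.sin(a),np.cos(a),0]);c=np.array([.4977,.1952,0])
def prof(z,y0,y1,xs):
    ys=np.arange(y0,y1,1.);v=0
    for x in xs:
        q=proj("top",[c+ex*x/1e3+d*y/1e3+[0,0,z] for y in ys]).astype(np.float32)
        v=v+cv2.remap(g,q[None,:,0],q[None,:,1],1)[0]/len(xs)
    return list(zip(ys.astype(int).tolist(),v.round().astype(int).tolist()))
print("wall/block z.076",prof(.076,96,118,(-20,-15,15,20)));print("block/can",prof(.076,42,62,(-3,0,3)));print("can front",prof(.076,-20,0,(-3,0,3)))
print("housing z.106",prof(.106,-80,-2,(-10,-5,5,10))[::1]);print("plate .038",prof(.038,-92,-62,(-5,0,5)))
E
```

```text
t28.45 p [0.3443 0.5189 0.1919] carrier mm -139.4 330.0 yang 2.9 z [-0.002  0.008 -1.   ] F [ 0.7 -1.3  0. ] w 0.0001 gf 0 q [-1.44  0.6   0.56  1.65 -0.38  0.99 -0.7 ]
wall/block z.076 [(96, 116), (97, 106), (98, 94), (99, 81), (100, 72), (101, 69), (102, 68), (103, 69), (104, 72), (105, 78), (106, 87), (107, 99), (108, 108), (109, 109), (110, 107), (111, 103), (112, 100), (113, 101), (114, 103), (115, 104), (116, 104), (117, 103)]
block/can [(42, 109), (43, 120), (44, 121), (45, 122), (46, 123), (47, 124), (48, 110), (49, 92), (50, 84), (51, 81), (52, 90), (53, 110), (54, 123), (55, 127), (56, 130), (57, 128), (58, 127), (59, 126), (60, 126), (61, 125)]
can front [(-20, 133), (-19, 132), (-18, 131), (-17, 131), (-16, 130), (-15, 130), (-14, 129), (-13, 129), (-12, 129), (-11, 129), (-10, 129), (-9, 129), (-8, 129), (-7, 131), (-6, 134), (-5, 128), (-4, 116), (-3, 114), (-2, 125), (-1, 132)]
housing z.106 [(-80, 29), (-79, 32), (-78, 33), (-77, 34), (-76, 34), (-75, 33), (-74, 33), (-73, 32), (-72, 27), (-71, 26), (-70, 47), (-69, 77), (-68, 114), (-67, 141), (-66, 144), (-65, 145),
[... 385 characters left out ...]
(-32, 133), (-31, 133), (-30, 132), (-29, 132), (-28, 132), (-27, 132), (-26, 132), (-25, 132), (-24, 132), (-23, 132), (-22, 131), (-21, 131), (-20, 131), (-19, 131), (-18, 130), (-17, 130), (-16, 130), (-15, 130), (-14, 130), (-13, 132), (-12, 132), (-11, 120), (-10, 109), (-9, 117), (-8, 127), (-7, 132), (-6, 135), (-5, 124), (-4, 107), (-3, 86)]
plate .038 [(-92, 163), (-91, 164), (-90, 164), (-89, 166), (-88, 169), (-87, 167), (-86, 158), (-85, 132), (-84, 93), (-83, 56), (-82, 26), (-81, 3), (-80, 25), (-79, 48), (-78, 50), (-77, 48), (-76, 41), (-75, 32), (-74, 25), (-73, 22), (-72, 21), (-71, 26), (-70, 32), (-69, 33), (-68, 34), (-67, 34), (-66, 34), (-65, 33), (-64, 33), (-63, 32)]
```

```bash
python3 - <<'E'
from h import *
a=np.radians(2.46);ex=np.array([np.cos(a),np.sin(a),0]);d=np.array([-np.sin(a),np.cos(a),0]);c=np.array([.4977,.1952,0])
def prof(f,z,y0,y1,xs):
    g=cv2.cvtColor(cv2.imread(f),6).astype(np.float32);ys=np.arange(y0,y1,1.);v=0
    for x in xs:
        q=proj("top",[c+ex*x/1e3+d*y/1e3+[0,0,z] for y in ys]).astype(np.float32)
        v=v+cv2.remap(g,q[None,:,0],q[None,:,1],1)[0]/len(xs)
    return dict(zip(ys.astype(int).tolist(),v.round().astype(int).tolist()))
for f in("top0","t2","t7","t9"):
    f=f"pics/{f}.png";print(f,"plate",prof(f,.038,-88,-56,(-3,0,3)))
    print(" block/can",prof(f,.076,40,60,(-3,0,3)));print(" block back",prof(f,.076,100,118,(-6,-3,0,3,6)))
E
```

```text
pics/top0.png plate {-88: 163, -87: 163, -86: 162, -85: 162, -84: 162, -83: 163, -82: 163, -81: 163, -80: 164, -79: 164, -78: 168, -77: 172, -76: 158, -75: 133, -74: 102, -73: 65, -72: 36, -71: 34, -70: 33, -69: 39, -68: 46, -67: 41, -66: 34, -65: 23, -64: 10, -63: 32, -62: 103, -61: 159, -60: 164, -59: 170, -58: 167, -57: 163}
 block/can {40: 33, 41: 32, 42: 30, 43: 28, 44: 33, 45: 37, 46: 71, 47: 109, 48: 124, 49: 133, 50: 133, 51: 130, 52: 128, 53: 126, 54: 126, 55: 125, 56: 125, 57: 125, 58: 125, 59: 128}
 block back {100: 117, 101: 117, 102: 118, 103: 112, 104: 106, 105: 101, 106: 97, 107: 98, 108: 101, 109: 103, 110: 103, 111: 103, 112: 103, 113: 103, 114: 103, 115: 102, 116: 103, 117: 103}
pics/t2.png plate {-88: 186, -87: 186, -86: 186, -85: 186, -84: 186, -83: 186, -82: 186, -81: 186, -80: 187, -79: 188, -78: 191, -77: 196, -76: 180, -75: 152, -74: 117, -73: 75, -72: 42, -71: 40, -70: 39, -69: 47, -68: 54, -67: 49, -66: 39, -65: 27, -64: 13, -63: 37, -62: 118, -61: 182, -60: 188, -59: 194, -58: 190, -57: 186}
 block/can {40: 90, 41: 120, 42: 131, 43: 141, 44: 140, 45: 139, 4
[... 997 characters left out ...]
, 117: 111}
pics/t9.png plate {-88: 168, -87: 166, -86: 157, -85: 134, -84: 96, -83: 59, -82: 28, -81: 2, -80: 23, -79: 44, -78: 47, -77: 47, -76: 41, -75: 32, -74: 26, -73: 23, -72: 22, -71: 27, -70: 32, -69: 33, -68: 33, -67: 34, -66: 34, -65: 33, -64: 33, -63: 32, -62: 28, -61: 28, -60: 45, -59: 65, -58: 100, -57: 137}
 block/can {40: 75, 41: 98, 42: 109, 43: 120, 44: 121, 45: 122, 46: 123, 47: 124, 48: 110, 49: 92, 50: 84, 51: 81, 52: 90, 53: 110, 54: 123, 55: 127, 56: 130, 57: 128, 58: 127, 59: 126}
 block back {100: 117, 101: 117, 102: 117, 103: 117, 104: 117, 105: 117, 106: 117, 107: 117, 108: 118, 109: 113, 110: 106, 111: 100, 112: 96, 113: 96, 114: 101, 115: 103, 116: 103, 117: 103}
```

```bash
python3 -c "
from bench import r
print(r.finish_job())"
```

```text
the job is handed in; nothing more can be done
None
```

The job is handed in: the housing stands upright on the carrier floor and the row looks tight, with the pusher measured at about 10 mm, though one landing on the plate's top edge briefly reached about 89 N at the wrist (limit 120 N).

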